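Free the wedged lock key and shift the drive lever past its lockout

ROBOT

A 6-joint arm with a two-finger parallel gripper is mounted at the origin on the work surface. World frame = base frame: x ahead of the robot, y to its left, z up, the work surface at z = 0. Lengths are in m, angles in rad, forces in N, time in s.
With the tool pointing down it reaches from about 0.275 to 0.775 m from the base axis. Payload 14.6 kg.
Tool frame: the origin (TCP) lies midway between the tips of the shut fingers; the grasp point (between the pads) lies 19 mm behind it; z points along the fingers, y is the direction in which the jaws open and shut (so a half turn about z gives the same grasp; the last joint's range is limited). The gripper opens to 85 mm and grips with 20 to 120 N. Pads are 22 mm wide; open, the fingers measure 114 mm over their backs; the gripper's body (76 mm by 85 mm) begins 54 mm behind the grasp point. The pads swing forward as they close: fully open they stand 13 mm farther back than shut.
Start: joints at [-1.264, 0.263, -0.048, 1.259, 0, 1.415], TCP at [0.234, -0.47, 0.231] pointing down, gripper open.
Joint ranges: [-2.65, 2.65], [-0.89, 1.7], [-1.18, 1.37], [-2.13, 2.11], [-1.35, 1.29], [-3.14, 3.14]. Speed limits (rad/s): [1.89, 1.89, 2.57, 2.79, 3.14, 3.14].

INTERFACE

Orientations are given as [roll, pitch, yaw] about the fixed x, y, z axes, in that order (R = Rz(yaw) Ry(pitch) Rx(roll)).
In Python, from plant import monitor, cams, robot gives the robot as it stands.
- The arm moves only by the shell command python3 -m inch 'ROWS'. ROWS is JSON, a list of rows, each a list of 5 numbers: the opening, from -1 (shut) to 1 (fully open), so that 0 is half open, then the shift along the tool's x, y, z in mm, then the turn about the tool's z in rad. A call has 1 to 10 rows; each row is the pose to reach, as a shift and turn from the pose commanded when the call began, along the tool's axes at that moment; what a row does not reach only later rows make up. A row lasts 1/8 s, in which the tool goes at most 62.5 mm and 10.7 degrees, less where a joint would pass 70% of its speed; a pose out of reach is approached as far as the arm can. A call with a gripper value outside its range is refused whole. The fingers move at their own pace and stop on an object; the grip force is fixed at half the most. Time passes only in rows, so rows that repeat a pose let the fingers close. It gives the time, the measured TCP pose, the force and the opening at its end, in the units of the state.
- monitor.sense(): the state, without advancing time (a new reading comes with each control period).
- cams.grab_frame(name): name is "scene" or "top"; returns the picture (384x512x3 uint8, red, green, blue); there is no depth.
- cams.camera_info(name): a dict with "mtx" (3x3 intrinsics, pixels), "cam_to_world" (4x4, takes a point from camera to world coordinates). Camera axes: x right, y up, looking along -z (the intrinsics and any distortion apply to the point x, -y, -z); pixel columns grow to the right and rows downward; lengths in m; the calibration is good to about 2 mm. A picture is of the moment at which its call begins. camera_info takes no time and is no camera call.
- robot.sign_off(): hands the job in, once; it reports no verdict.
The state is a dict: "time_s": time; "joints": joint angles; "dq": joint speeds; "joint_efforts": joint torques, N m; "position": TCP position; "tool_rot": TCP orientation; "ft_force": force on the tool from outside, world axes, zero at the start; "ft_torque": the same for the moment, N m; "opening": finger opening in m.
Only numpy, scipy, OpenCV 4.12 (cv2) and the standard library are available. Lean on these libraries where they do the work, as an engineer would, in place of code of your own. Each camera call takes 0.05 s, during which the arm holds its last target.

TASK

Put the drive on the test bench into gear. First work the wedged lock key loose by rocking it from side to side, draw it straight up out of its block and stand it foot down in the empty metal pot; then lift the lever's black lockout collar, push the lever past the gate tooth until it stands fully upright, and let go so that the collar drops back home. Leave the pot standing and do not disturb the tub, the bearing or the meter.

Things in the scene. Friction and masses are not known exactly. Their poses are not given: they have to be found in the camera images.
- unit: Drive unit bolted down; origin on the table under the lever axis, z up, y along the lever axis (away from the round machine), x the way the lever is pushed. Base plate 190 x 380 x 8 mm. At y = -80 mm is the face of a white 150 mm square flange plate, 158 mm tall, with a round steel machine behind it.
- pivot (a point): Centre of the lever's hub, 60 mm above the unit's origin, same axes. Beside it (y -10 to -22 mm) a fixed dark gate disc of 55 mm radius has one tooth standing out to 70 mm radius, 24 degrees from vertical on the -x side.
- lever (a joint): Lever angle (rad): 0 = leaning 0.733 rad (42 deg) from vertical to the unit's -x, 0.733 = upright, stop at 0.75. Steel rod 12 mm thick, 168 mm from pivot to end; stays where left (0.3 N m). A cross bar on it meets the key after 0.1 rad: the key stops it. Collar down, its tongue meets the tooth at 0.16; collar raised over 10 mm it passes; from 0.48 the collar can drop behind the tooth.
- collar_grip (a point): Centre of the black T-shaped lockout collar on the lever rod, 130 mm from the pivot when down. z points up along the rod, y along the lever axis. A flat bar 18 (x) by 90 (y) by 26 mm (z), pinched across the 18 mm with the fingers along the rod, so tilted as the lever leans. The rod's end stands 38 mm beyond this point when down. Frame moves with lever and collar.
- collar (a joint): Lift of the collar along the rod (m): 0 = home (down), at most 0.020. A spring pulls it home: 3 N at 0, 5.4 N at 0.020; collar 100 g
- lock_mouth (a point): Centre of the top opening of the grey lock block that holds the key, 52 mm above the table, 12 mm in x and 100 mm in y from the pivot, axes as the pivot's. The block is 40 x 80 mm; its slot holds the key closely along x and lets it lean along y
- shoe_left (a joint): How far the friction shoe inside the block on the key's +y side is pushed outwards (m), 0 to 0.006; it stays where pushed (8 N). The shoes catch the key's 22 mm wide shoulder: a straight pull is blocked until both values add up to about 0.007; one shoe alone is not enough. Leaning the key 12 degrees towards a shoe, about its foot, pushes it about 5 mm.
- shoe_right (a joint): The same for the shoe on the -y side, positive outwards
- key_grip (a point): Centre of the steel lock key's handle, 28 (x) by 16 (y) by 50 mm (z), pinched across the 16 mm; axes as the unit's while in the block. Key 151 mm long, about 220 g; its foot is 127 mm below this point, 8 mm above the table at the start. From 26 mm below this point down: a 14 mm square shank. Rock it by leaning along y about its foot.
- key: The key as a whole, origin at its foot
- key_tip (a point): Centre of the underside of the key's foot; z points up along the key
- pot_in (a point): Centre of the inner floor of the open empty aluminium pot, 96 mm wide at the rim, 80 mm tall, walls 4 mm, 600 g, loose on the table. It stands on the robot's left or right; the closed grey tub with the white lid is on the other side
- pot: The pot, origin at the centre of its underside, z up
- tub: Closed grey plastic tub with a white lid, 72 mm wide, 85 mm tall; origin under its centre; leave alone
- bearing: Steel ring 60 mm wide, 18 mm tall, lying flat; origin under its centre; leave alone
- meter: Grey hand-held meter lying flat, 150 x 75 x 34 mm; origin under its centre; leave alone
Mind the look-alikes: they are no part of the job. Leave any blue look-alike of the key alone. Leave any orange look-alike of the pot alone.

How it is judged:
On the way, in this order (a step that is already met when the one before it is completed fails the run):
1. the key is drawn up out of the lock block (z of key_tip in the frame of lock_mouth above 0.005 m), for 0.1 s.
2. the key stands in the pot (horizontal distance between key_tip and pot_in below 0.045 m and height (world z) of key_tip below 0.03 m), for 0.2 s.
3. the collar is lifted while the lever is still before the gate tooth (value of joint collar above 0.009 m and value of joint lever below 0.25 rad), for 0.1 s.
4. the lever is pushed past the tooth to upright (value of joint lever above 0.62 rad), for 0.1 s.
At the end, for the whole second after the job is handed in: The lever is upright (joint above 0.62 rad), at rest, its collar home (under 3 mm of lift); the key stands foot down and at rest inside the pot (foot within 45 mm of the pot's centre and under 30 mm above the table), and the pot stands upright (within 0.1 rad) (all of step 2 and value of joint lever above 0.62 rad and value of joint collar below 0.003 m and velocity of joint lever below 0.05 rad/s and angle between key_tip's own z axis and vertical below 0.9 rad and linear speed of key below 0.03 m/s and angle between pot's own z axis and vertical below 0.1 rad); the robot touches nothing.
It fails at once if the tub, the bearing or the meter is moved by more than 30 mm (distance of any of tub, bearing, meter from where it was at the start of the episode above 0.03 m).
It also fails if it takes over 58 s, if anything falls off the work surface, if the arm or the gripper's body presses on something with over 40 N, if the wrist force passes 120 N, or if a joint passes its speed limit or range.

## Working session

There is one attempt and no reset: what is moved stays moved. The work goes in short steps, Python scripts to look and compute and a shell command to move; the robot and the scene stay as the last step left them, time stands still between calls to the robot, and variables do not carry over. Pictures are saved under pics/ and viewed, and the job is handed in when it is done.

```bash
ls -la; mkdir -p pics
python3 - <<'E'
from plant import monitor, cams, robot
import cv2
s=monitor.sense(); print(s)
for n in ("scene","top"):
    im=cams.grab_frame(n); cv2.imwrite(f"pics/{n}0.png",im[:,:,::-1]); i=cams.camera_info(n); print(n,i)
E
```

```text
total 12
drwxr-xr-x  3 agent agent 4096 Dec  7 04:03 .
drwxr-xr-x 23 root  root  4096 Dec  7 04:03 ..
drwxr-xr-x  2 agent agent 4096 Dec  7 04:03 pics
{'time_s': 0.0, 'joints': array([-1.26428140e+00,  2.63494256e-01, -4.89419393e-02,  1.25943225e+00,
        4.80448221e-06,  1.41547764e+00]), 'dq': array([-0.00095478, -0.00047124, -0.00031079, -0.00038431,  0.00017506,
        0.00075992]), 'joint_efforts': array([ 6.51130413e-04, -6.37607288e+01,  3.84564757e+01,  1.36756006e-02,
       -5.67708389e-05, -7.28012083e-06]), 'position': array([ 0.23383329, -0.4697229 ,  0.23083814]), 'tool_rot': array([-3.14053419e+00, -1.70597509e-04,  4.61833517e-01]), 'ft_force': array([ 0.72187383,  0.52713979, -0.66532431]), 'ft_torque': array([0.01256762, 0.02149976, 0.00852122]), 'opening': 0.08552788484140728}
scene {'mtx': array([[394.46695378,   0.        , 249.38316459],
       [  0.        , 394.46695378, 192.03450032],
       [  0.        ,   0.        ,   1.        ]]), 'cam_to_world': array([[-0.83198157, -0.33063721,  0.44551734,  0.99179558],
       [ 0.55441844, -0.46557482,  0.68982627,  0.84130392],
       [-0.02066058,  0.82092577,  0.57066103,  0.79679339],
       [ 0.        ,  0.        ,  0.        ,  1.        ]])}
top {'mtx': array([[433.3084214 ,   0.        , 250.16816263],
       [  0.        , 433.3084214 , 195.15500381],
       [  0.        ,   0.        ,   1.        ]]), 'cam_to_world': array([[ 6.34250932e-04,  9.93411606e-01, -1.14599206e-01,
         3.69007358e-01],
       [-9.99888922e-01, -1.07649452e-03, -1.48655709e-02,
         4.53414318e-02],
       [-1.48909961e-02,  1.14595905e-01,  9.93300577e-01,
         1.27407007e+00],
       [ 0.00000000e+00,  0.00000000e+00,  0.00000000e+00,
         1.00000000e+00]])}
```

View pics/scene0.png

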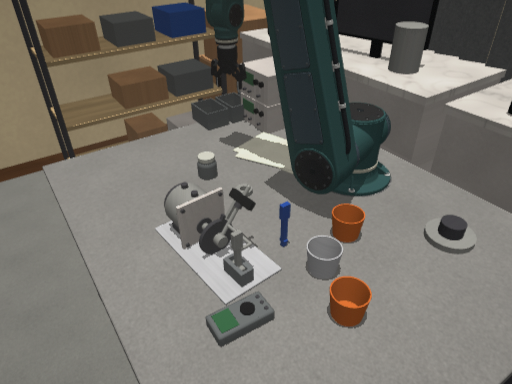

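View pics/top0.png

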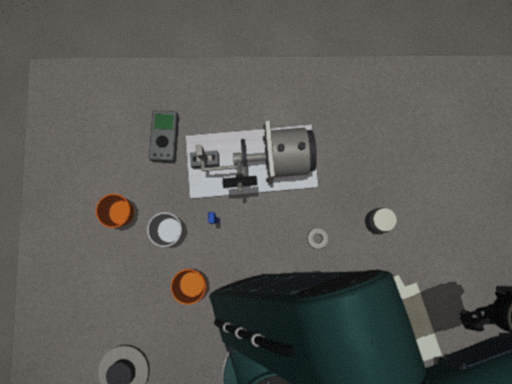

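Scene view: the grey key is in the block at (238,248), with the blue look-alike at (285,222). The aluminium pot is at (324,257), with orange look-alikes at (348,222) and (349,300). The lever collar is the black bar at (242,198). Next I'll zoom in to measure.

Run:
```python
import cv2
a=cv2.imread("pics/scene0.png"); b=cv2.imread("pics/top0.png")
cv2.imwrite("pics/scz.png",cv2.resize(a[170:300,150:300],None,fx=5,fy=4.6,interpolation=cv2.INTER_CUBIC)[:600,:800])
cv2.imwrite("pics/tpz.png",cv2.resize(b[110:260,140:330],None,fx=4,fy=4,interpolation=cv2.INTER_CUBIC))
```

```text
(no output)
```

View pics/scz.png

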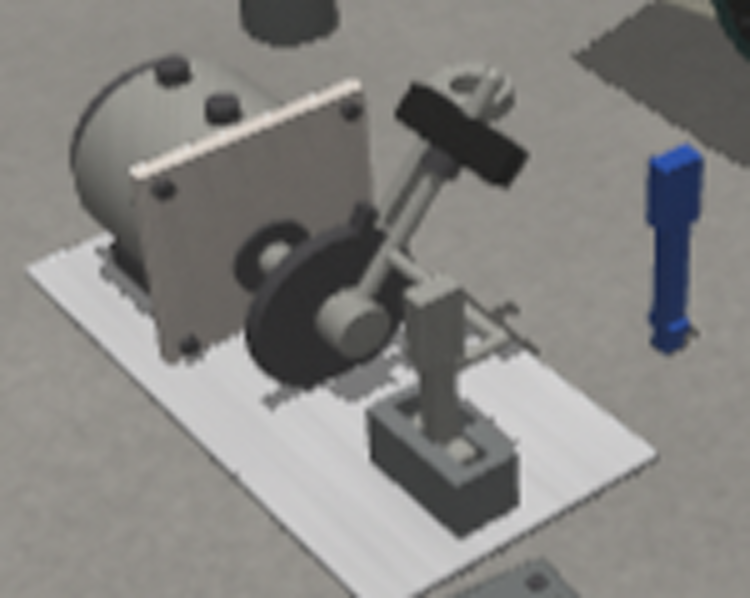

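View pics/tpz.png

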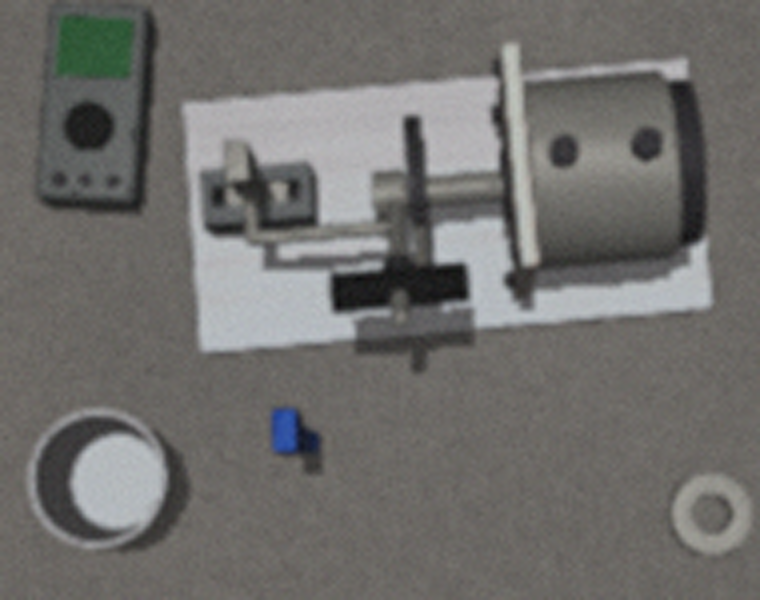

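```bash
cat > h.py <<'E'
import numpy as np, cv2
from plant import monitor, cams, robot
from scipy.optimize import least_squares
INFO={n:cams.camera_info(n) for n in("scene","top")}
def proj(P,n):
    i=INFO[n]; T=np.linalg.inv(i["cam_to_world"]); P=np.atleast_2d(P)
    c=P@T[:3,:3].T+T[:3,3]; c=c*[1,-1,-1]; u=c@i["mtx"].T
    return u[:,:2]/u[:,2:]
def back(uv,z,n):
    i=INFO[n]; d=np.linalg.inv(i["mtx"])@[uv[0],uv[1],1.]; d=d*[1,-1,-1]
    d=i["cam_to_world"][:3,:3]@d; o=i["cam_to_world"][:3,3]
    return o+d*(z-o[2])/d[2]
def U(P,q):
    P=np.atleast_2d(P)/1000.; c,s=np.cos(q[2]),np.sin(q[2])
    return np.c_[q[0]+c*P[:,0]-s*P[:,1], q[1]+s*P[:,0]+c*P[:,1], P[:,2]]
E
cat > fit.py <<'E'
from h import *
S=lambda x,y:(x/5+150,y/4.6+170)
T=lambda x,y:(x/4+140,y/4+110)
f=[]  # cam, uv, point
for n,uv,p in [("scene",S(460,485),(32,140,52)),("scene",S(518,462),(-8,140,52)),("scene",S(370,412),(32,60,52)),
 ("scene",S(138,178),(75,-80,158)),("scene",S(362,88),(-75,-80,158)),
 ("top",T(202,170),(32,140,52)),("top",T(203,228),(-8,140,52)),("top",T(316,222),(-8,60,52)),
 ("top",T(503,42),(75,-80,158)),("top",T(522,262),(-75,-80,158)),
 ]: f.append((n,uv,p))
pl=[("top",T(184,102),(1,1)),("top",T(200,352),(-1,1)),("top",T(712,306),(-1,-1)),("top",T(686,58),(1,-1)),("scene",S(657,457),(-1,1)),("scene",S(27,268),(1,-1))]
def res(q):
    r=[proj(U(p,q),n)[0]-uv for n,uv,p in f]
    r+=[proj(U((q[3]+a*95,q[4]+b*190,8),q),n)[0]-uv for n,uv,(a,b) in pl]
    return np.array(r).ravel()
s=least_squares(res,[.55,.1,.09,0,0],loss="soft_l1",x_scale=[.1,.1,.1,10,10])
print(s.x); print(np.round(s.fun.reshape(-1,2),1))
q=s.x[:3]
np.save("q.npy",q)
for nm,p in dict(lock=(12,100,52),key=(12,100,135),keytop=(12,100,159),pivot=(0,0,60),collar=(-87,0,156.6),end=(-112.4,0,184.9)).items():
    print(nm,U(p,q)[0].round(4),proj(U(p,q),"scene")[0].round(1),proj(U(p,q),"top")[0].round(1))
sc=cv2.imread("pics/scene0.png");tp=cv2.imread("pics/top0.png")
sc=cv2.resize(sc,None,fx=5,fy=5,interpolation=cv2.INTER_CUBIC);tp=cv2.resize(tp,None,fx=5,fy=5,interpolation=cv2.INTER_CUBIC)
def seg(A,B,col=(0,0,255)):
    for im,n in((sc,"scene"),(tp,"top")):
        a,b=[tuple(((proj(U(p,q),n)[0]+.5)*5-.5).astype(int)) for p in(A,B)]
        cv2.line(im,a,b,col,1)
def box(c,h,R=np.eye(3),col=(0,0,255)):
    V=[np.array(c)+R@(np.array(h)*[i,j,k]) for i in(-1,1) for j in(-1,1) for k in(-1,1)]
    for a in range(8):
        for b in (1,2,4):
            if not a&b: seg(V[a],V[a|b],col)
box((12,100,26),(20,40,26)); box((12,100,134.5),(14,8,25),col=(0,255,0))
t=-.733;R=np.array([[np.cos(t),0,np.sin(t)],[0,1,0],[-np.sin(t),0,np.cos(t)]])
box((-87,0,156.6),(9,45,13),R,(255,0,255)); seg((0,0,60),(-112.4,0,184.9),(255,255,0))
cv2.imwrite("pics/ov_s.png",sc[850:1450,750:1450]); cv2.imwrite("pics/ov_t.png",tp[560:1100,860:1650])
# pot etc
E
python3 fit.py
```

```text
[  0.6132705    0.09568868   0.08717368   1.16914293 -34.3517877 ]
[[-0.7  0.1]
 [-0.1 -2.3]
 [-1.1 -1.2]
 [-0.2  0.1]
 [ 0.4 -0.7]
 [-0.9  0.3]
 [-0.1 -0.6]
 [-0.6 -1.5]
 [-0.6  0.5]
 [-0.1  1.4]
 [-0.8 -0.1]
 [-0.4  0.2]
 [ 0.3  0.4]
 [ 0.1 -0.3]
 [ 0.3 -1.2]
 [-1.4  0.1]]
lock [0.6165 0.1964 0.052 ] [238.  263.2] [204.  158.4]
key [0.6165 0.1964 0.135 ] [236.8 239.4] [200.2 152.2]
keytop [0.6165 0.1964 0.159 ] [236.4 232.1] [199.1 150.3]
pivot [0.6133 0.0957 0.06  ] [219.6 239.4] [238.9 158.8]
collar [0.5266 0.0881 0.1566] [243.1 199.6] [240.2 184.2]
end [0.5013 0.0859 0.1849] [250.1 187.8] [240.6 192.6]
```

View pics/ov_s.png

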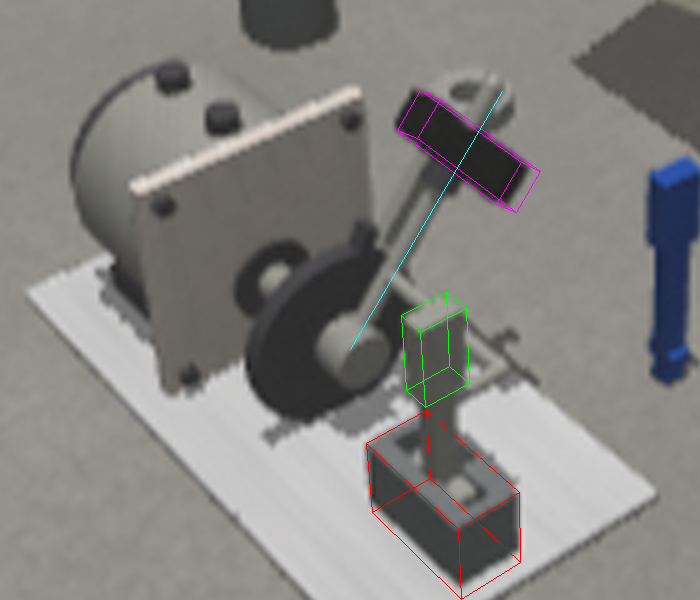

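View pics/ov_t.png

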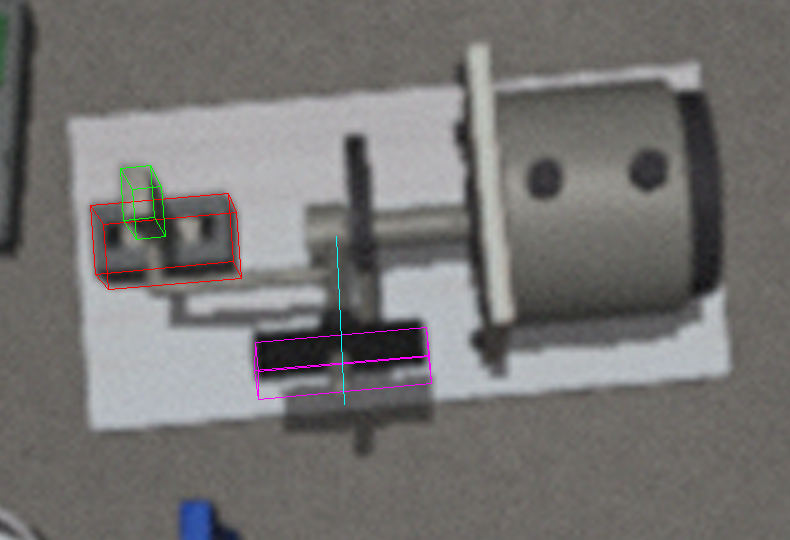

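Run:
```python
from h import *
q=np.load("q.npy")
def inv(P): 
    d=P[:2]-q[:2];c,s=np.cos(q[2]),np.sin(q[2]);return np.r_[c*d[0]+s*d[1],-s*d[0]+c*d[1],P[2]]*1000
T=lambda x,y:((x+860)/5,(y+560)/5)
for nm,uv,z in [("shaft",T(420,218),.06),("hub",T(322,224),.06),("keytop c",T(136,179),.159),("blk",T(92,208),.052),("blk",T(228,195),.052),("blk",T(240,266),.052),("collar topedge L",T(256,336),.160),("tooth disc",T(357,200),.1)]:
    print(nm,inv(back(uv,z,"top")).round(1))
S=lambda x,y:((x+750)/5,(y+850)/5)
for nm,uv,z in [("keytop c",S(432,307),.159),("hub face",S(370,348),.06),("blk",S(460,527),.052),("blk",S(518,493),.052),("blk",S(367,443),.052)]:
    print("s",nm,inv(back(uv,z,"scene")).round(1))
# pot etc
tp=cams.grab_frame("top") if 0 else cv2.imread("pics/top0.png")
b=cv2.resize(tp[190:270,130:230],None,fx=6,fy=6,interpolation=cv2.INTER_CUBIC);cv2.imwrite("pics/pot.png",b)
```

```text
shaft [  5.  -49.4  60. ]
hub [ 6.5  6.6 60. ]
keytop c [ 18.5  99.2 159. ]
blk [ 29.4 138.   52. ]
blk [30.  59.3 52. ]
blk [-12.   55.7  52. ]
collar topedge L [-70.4  42.8 160. ]
tooth disc [  9.9 -14.9 100. ]
s keytop c [ 10.3  97.8 159. ]
s hub face [-9.   8.5 60. ]
s blk [ 30.3 140.9  52. ]
s blk [ -7.2 141.4  52. ]
s blk [31.6 61.5 52. ]
```

View pics/pot.png

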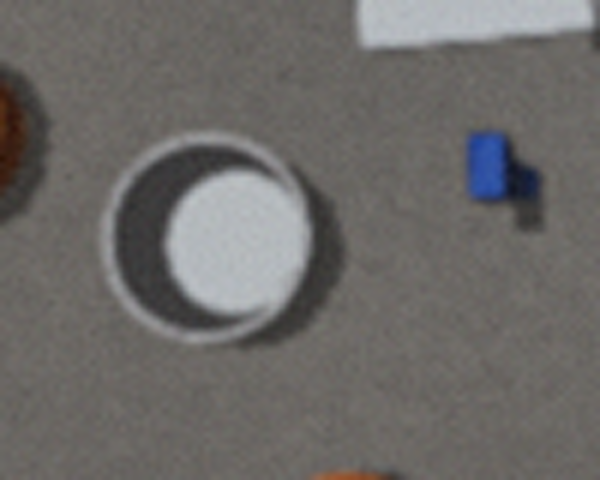

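```bash
cat >> h.py <<'E'
def R_tool(s):
    from scipy.spatial.transform import Rotation as Ro
    return Ro.from_euler("xyz",s["tool_rot"]).as_matrix()
def q0():
    q=np.load("q.npy"); return q+np.array([.002,0,0])
def to(P,yaw=None):
    s=monitor.sense(); R=R_tool(s); d=R.T@(np.array(P)-s["position"])*1000
    print("tcp",s["position"].round(4),"yaw",s["tool_rot"][2].round(4),"tool shift mm",d.round(1),"turn",None if yaw is None else round(s["tool_rot"][2]-yaw,3))
E
python3 - <<'E'
from h import *
q=q0()
print(back((164.3,229.5),.08,"top"))
k=U((13,100,135),q)[0]; print(k)
to([k[0],k[1],.25],q[2])
E
```

```text
[0.41169986 0.29993928 0.08      ]
[0.61951481 0.19644078 0.135     ]
tcp [ 0.2338 -0.4698  0.2309] yaw 0.4618 tool shift mm [ 642.1 -424.6  -18.6] turn 0.375
```

Candidates: for the key, grey (238,248) versus blue (285,222), and the grey one in the block is correct. For the pot, aluminium (324,257) versus orange (348,222) and (349,300), and the aluminium one is correct. I checked both in the crops above.

```bash
python3 -m inch '[[-0.1,60,-40,-30,0.15],[-0.1,110,-73,-30,0.3],[-0.1,160,-106,-30,0.375],[-0.1,210,-139,-30,0.375],[-0.1,260,-172,-30,0.375],[-0.1,310,-205,-30,0.375],[-0.1,360,-238,-25,0.375],[-0.1,410,-271,-20,0.375],[-0.1,460,-304,-20,0.375],[-0.1,510,-337,-20,0.375]]'
python3 -c "
from h import *
q=q0();k=U((13,100,135),q)[0];to([k[0],k[1],.25],q[2])"
```

```text
time_s: 1.35
position: [0.5409, 0.0609, 0.251]
tool_rot: [3.142, 0.0, 0.087]
ft_force: [0.9, -1.4, 0.3]
opening: 0.0384
tcp [0.5409 0.0609 0.251 ] yaw 0.087 tool shift mm [  90.1 -128.1    1. ] turn -0.0
```

```bash
python3 -m inch '[[-0.1,35,-50,0,0],[-0.1,70,-100,0,0],[-0.1,90,-128,20,0],[-0.1,90,-128,60,0],[-0.1,90,-128,60,0]]'
python3 -c "
from h import *
q=q0();k=U((13,100,135),q)[0];to([k[0],k[1],.116],q[2])
a=cams.grab_frame('scene')[:,:,::-1];b=cams.grab_frame('top')[:,:,::-1]
cv2.imwrite('pics/s1.png',np.hstack([cv2.resize(a[150:290,170:310],(560,560),interpolation=2)]))
cv2.imwrite('pics/t1.png',cv2.resize(b[100:240,150:290],(560,560),interpolation=2))"
```

```text
time_s: 1.98
position: [0.6206, 0.1693, 0.1886]
tool_rot: [-3.123, 0.006, 0.132]
ft_force: [0.3, -0.1, 1.3]
opening: 0.0386
tcp [0.6206 0.1693 0.1886] yaw 0.1323 tool shift mm [  2.9 -25.7  73.1] turn 0.045
```

View pics/s1.png

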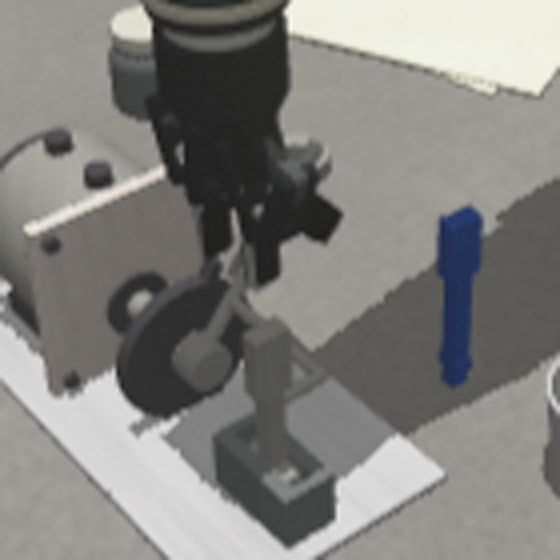

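View pics/t1.png

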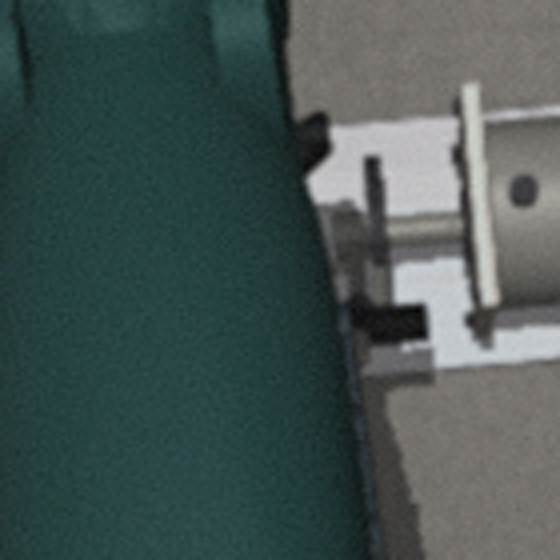

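```bash
python3 -m inch '[[-0.1,0,0,0,0]]'
python3 -c "
from h import *
s=monitor.sense();print(s['joints'].round(3),s['dq'].round(3),s['ft_force'],s['joint_efforts'].round(1),s['tool_rot'])
q=q0();k=U((13,100,135),q)[0];to([k[0],k[1],.2],q[2])"
```

```text
time_s: 2.2
position: [0.6227, 0.1692, 0.1931]
tool_rot: [-3.123, -0.002, 0.132]
ft_force: [-0.0, 0.3, 0.4]
opening: 0.0385
[0.131 0.483 0.193 1.28  0.019 3.141] [-0.001 -0.    -0.004 -0.008  0.001  0.001] [-0.04727722  0.33791659  0.39661209] [  0.1 -82.5  38.2   0.    0.1   0. ] [-3.12271777e+00 -1.99038521e-03  1.31646251e-01]
tcp [0.6227 0.1692 0.1931] yaw 0.1316 tool shift mm [  0.4 -27.6  -6.3] turn 0.044
```

Joint 6 is at its limit, so I'll take the equivalent half turn.

```bash
python3 -m inch '[[-0.1,0,0,-15,-0.18],[-0.1,0,0,-15,-0.36],[-0.1,0,0,-15,-0.54],[-0.1,0,0,-15,-0.72],[-0.1,0,0,-15,-0.9],[-0.1,0,0,-15,-1.08],[-0.1,0,0,-15,-1.26],[-0.1,0,0,-15,-1.44],[-0.1,0,0,-15,-1.62],[-0.1,0,0,-15,-1.8]]'
python3 -c "
from h import *
q=q0();k=U((13,100,135),q)[0];to([k[0],k[1],.2],q[2]+np.pi)
s=monitor.sense();print(s['joints'].round(3))"
```

```text
time_s: 3.45
position: [0.6226, 0.1689, 0.2078]
tool_rot: [3.136, -0.018, 1.938]
ft_force: [-0.7, 0.3, -0.1]
opening: 0.039
tcp [0.6226 0.1689 0.2078] yaw 1.9376 tool shift mm [26.7  6.9  8.3] turn -1.291
[0.13  0.479 0.227 1.317 0.019 1.334]
```

```bash
python3 -m inch '[[-0.1,5,2,0,-0.18],[-0.1,10,3,0,-0.36],[-0.1,15,4,0,-0.54],[-0.1,20,5,0,-0.72],[-0.1,27,7,0,-0.9],[-0.1,27,7,0,-1.08],[-0.1,27,7,0,-1.26],[-0.1,27,7,0,-1.29],[-0.1,27,7,0,-1.29]]'
python3 -c "
from h import *
q=q0();k=U((13,100,135),q)[0];to([k[0],k[1],.116],q[2]-np.pi)
s=monitor.sense();print(s['joints'].round(3))
a=cams.grab_frame('scene')[:,:,::-1]
cv2.imwrite('pics/s2.png',np.hstack([cv2.resize(a[150:290,170:310],(560,560),interpolation=2)]))"
```

```text
time_s: 4.58
position: [0.6194, 0.1967, 0.2075]
tool_rot: [3.123, -0.001, -3.064]
ft_force: [0.1, -0.3, 0.1]
opening: 0.0387
tcp [0.6194 0.1967 0.2075] yaw -3.0645 tool shift mm [-0.1 -2.  91.5] turn -0.01
[0.174 0.488 0.242 1.323 0.019 0.097]
```

View pics/s2.png

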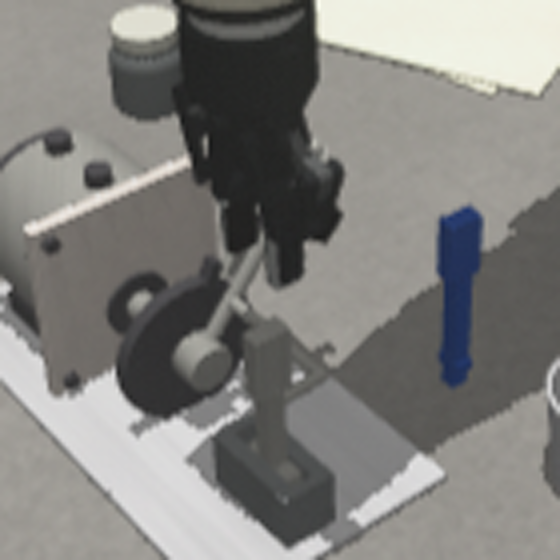

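Fingers straddle the key line: the handle top at zoom (265,330) lies where it was predicted to be. I'll descend next.

```bash
python3 -m inch '[[-0.1,0,-2,40,-0.01],[-0.1,0,-2,70,-0.01],[-0.1,0,-2,94,-0.01],[-0.1,0,-2,94,-0.01]]'
python3 -c "
from h import *
q=q0();k=U((13,100,135),q)[0];to([k[0],k[1],.116],q[2]-np.pi)
a=cams.grab_frame('scene')[:,:,::-1]
cv2.imwrite('pics/s3.png',np.hstack([cv2.resize(a[170:290,180:300],(600,600),interpolation=2)]))"
```

```text
time_s: 5.12
position: [0.6183, 0.1963, 0.1116]
tool_rot: [3.123, -0.004, -3.053]
ft_force: [-1.4, -0.5, -0.5]
opening: 0.0386
tcp [0.6183 0.1963 0.1116] yaw -3.0531 tool shift mm [-1.2  0.1 -4.4] turn 0.001
```

View pics/s3.png

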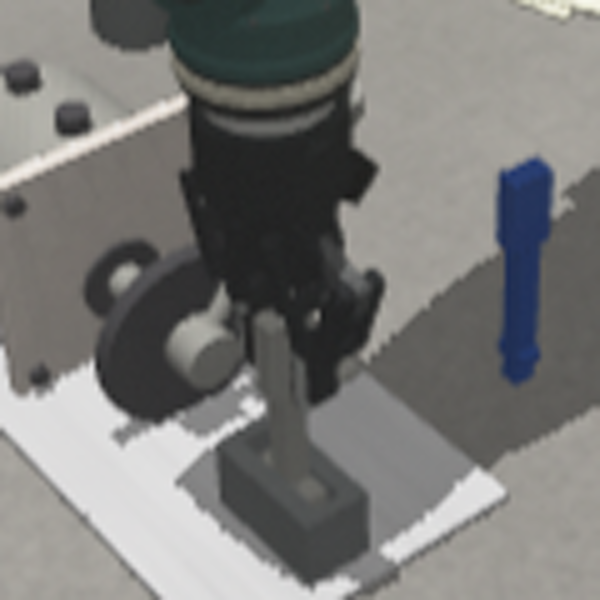

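The key stands between the fingers (handle at zoom (270,340)). Now I'll rock it towards +y.

```bash
python3 -m inch '[[-0.1,0,10,0,0],[-0.1,0,18,0,0],[-0.1,0,25,0,0],[-0.1,0,30,0,0],[-0.1,0,34,0,0],[-0.1,0,34,0,0]]'
python3 -c "
from h import *
a=cams.grab_frame('scene')[:,:,::-1]
cv2.imwrite('pics/s4.png',np.hstack([cv2.resize(a[170:290,180:300],(600,600),interpolation=2)]))"
```

```text
time_s: 5.92
position: [0.6161, 0.2305, 0.1135]
tool_rot: [3.123, -0.001, -3.051]
ft_force: [0.2, -3.7, 4.4]
opening: 0.0386
```

View pics/s4.png

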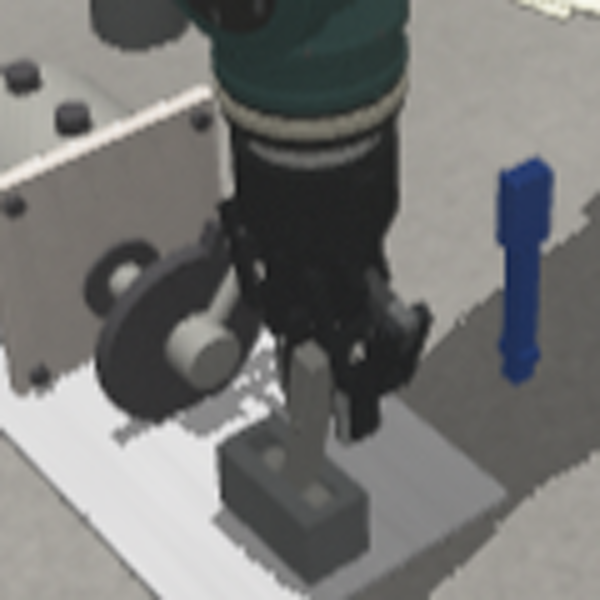

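```bash
python3 -m inch '[[-0.1,0,3,0,0],[-0.1,0,5,0,0],[-0.1,0,5,0,0]]'
```

```text
time_s: 6.35
position: [0.6157, 0.2336, 0.1133]
tool_rot: [3.126, -0.002, -3.052]
ft_force: [1.2, -14.7, 4.1]
opening: 0.0385
```

The force rises, so the +y side is at its stop. Now the other way.

```bash
python3 -m inch '[[-0.1,0,-20,0,0],[-0.1,0,-40,0,0],[-0.1,0,-50,0,0],[-0.1,0,-57,0,0],[-0.1,0,-64,0,0],[-0.1,0,-69,0,0],[-0.1,0,-74,0,0],[-0.1,0,-74,0,0]]'
```

```text
time_s: 7.35
position: [0.6223, 0.1621, 0.1122]
tool_rot: [3.121, -0.001, -3.051]
ft_force: [-0.5, 6.8, 4.5]
opening: 0.038
```

```bash
python3 -m inch '[[-0.1,0,-3,0,0],[-0.1,0,-4,0,0],[-0.1,0,-4,0,0]]'
python3 -c "
from h import *
a=cams.grab_frame('scene')[:,:,::-1]
cv2.imwrite('pics/s5.png',np.hstack([cv2.resize(a[170:290,180:300],(600,600),interpolation=2)]))"
```

```text
time_s: 7.72
position: [0.6224, 0.1598, 0.1121]
tool_rot: [3.118, -0.001, -3.05]
ft_force: [-1.8, 18.0, 3.3]
opening: 0.0386
```

View pics/s5.png

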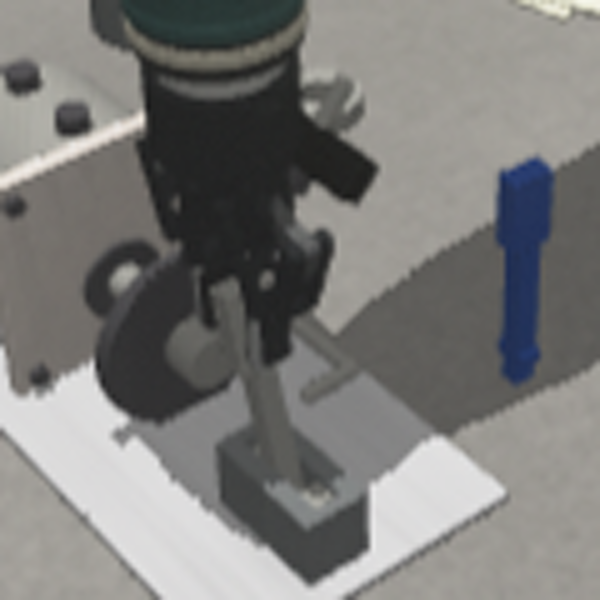

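Both stops are reached symmetrically, with the midpoint at y=0.1967, which matches the foot. Now I'll centre and close.

```bash
python3 -m inch '[[-0.1,0,20,0,0],[-0.1,0,39,0,0],[-0.3,0,39,0,0],[-0.5,0,39,0,0],[-1,0,39,0,0],[-1,0,39,0,0],[-1,0,39,0,0],[-1,0,39,0,0]]'
python3 -c "
from h import *
q=q0();k=U((13,100,135),q)[0];to([k[0],k[1],.116],q[2]-np.pi)"
```

```text
time_s: 8.78
position: [0.6192, 0.1962, 0.1128]
tool_rot: [3.123, -0.001, -3.051]
ft_force: [0.3, -2.6, 1.7]
opening: 0.0154
tcp [0.6192 0.1962 0.1128] yaw -3.0515 tool shift mm [-0.3  0.3 -3.2] turn 0.003
```

```bash
python3 -m inch '[[-1,0,0,-3,0],[-1,0,0,-6,0],[-1,0,0,-9,0],[-1,0,0,-12,0],[-1,0,0,-12,0]]'
```

```text
time_s: 9.4
position: [0.6193, 0.1964, 0.1251]
tool_rot: [3.122, -0.001, -3.051]
ft_force: [-0.1, -0.1, -2.7]
opening: 0.0152
```

```bash
python3 -m inch '[[-1,0,0,-15,0],[-1,0,0,-30,0],[-1,0,0,-50,0],[-1,0,0,-75,0],[-1,0,0,-100,0],[-1,0,0,-110,0],[-1,0,0,-110,0]]'
python3 -c "
from h import *
to([.412,.300,.22],-3.05)
a=cams.grab_frame('scene')[:,:,::-1]
cv2.imwrite('pics/s6.png',np.hstack([cv2.resize(a[130:290,180:380],(750,600),interpolation=2)]))"
```

```text
time_s: 10.28
position: [0.6198, 0.1943, 0.2353]
tool_rot: [3.123, -0.0, -3.051]
ft_force: [0.5, 0.5, -3.1]
opening: 0.0151
tcp [0.6198 0.1943 0.2353] yaw -3.0512 tool shift mm [197.4 123.7  17.7] turn -0.001
```

View pics/s6.png

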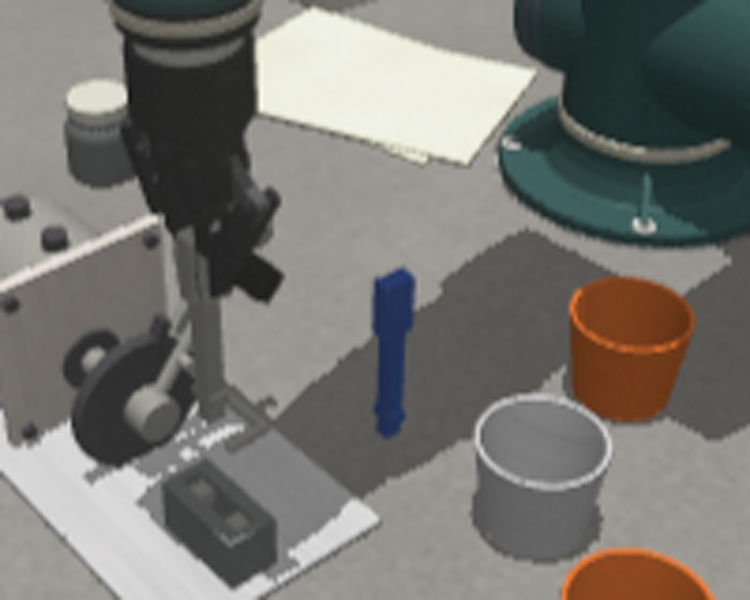

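Run:
```python
from h import *
print("pot scene",back((324.5,247.9),.08,"scene")); print("blue top",back((211,217),.15,"top"), back((211+1,219),.075,"top"))
print("orange pots",back((114,210),.08,"top"),back((189,286),.08,"top"))
```

```text
pot scene [0.41375734 0.30353078 0.08      ]
blue top [0.44162918 0.16397855 0.15      ] [0.44092527 0.16905713 0.075     ]
orange pots [0.46569051 0.44128451 0.08      ] [0.25872622 0.22910649 0.08      ]
```

```bash
python3 -m inch '[[-1,10,40,0,0],[-1,30,80,0,0],[-1,60,110,0,0],[-1,100,126,0,0],[-1,140,126,0,0],[-1,175,126,0,0],[-1,196,126,0,0],[-1,196,126,0,0],[-1,196,126,0,0]]'
python3 -c "
from h import *
to([.413,.302,.22],-3.05)
a=cams.grab_frame('scene')[:,:,::-1];b=cams.grab_frame('top')[:,:,::-1]
cv2.imwrite('pics/s7.png',cv2.resize(a[150:290,250:390],(560,560),interpolation=2))
cv2.imwrite('pics/t7.png',cv2.resize(b[160:300,80:220],(560,560),interpolation=2))"
```

```text
time_s: 11.45
position: [0.4133, 0.302, 0.237]
tool_rot: [3.123, -0.001, -3.051]
ft_force: [-0.5, -1.5, -3.1]
opening: 0.0154
tcp [0.4133 0.302  0.237 ] yaw -3.0512 tool shift mm [ 0.3 -0.3 17. ] turn -0.001
```

View pics/s7.png

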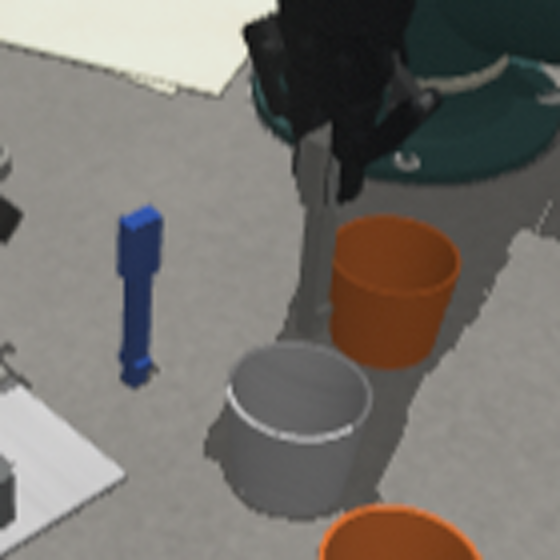

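View pics/t7.png

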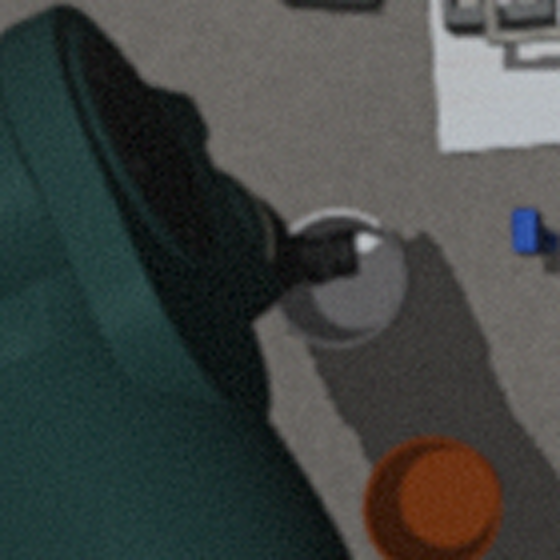

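Run:
```python
from h import *
print((proj([[.413,.302,.132],[.413,.302,.26]],"scene")-[250,150])*4)
a=cv2.imread("pics/s7.png")[100:360,260:420]; cv2.imwrite("pics/s7z.png",cv2.resize(a,None,fx=2.3,fy=2.3,interpolation=2))
```

```text
[[304.39814925 329.61786855]
 [323.88307863 165.12093953]]
```

View pics/s7z.png

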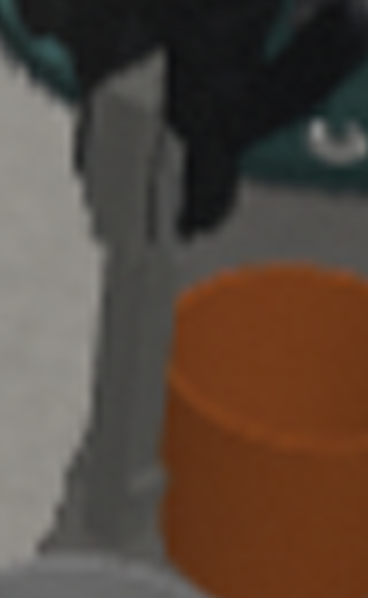

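```bash
python3 -m inch '[[-1,-4,0,0,0],[-1,-4,0,30,0],[-1,-4,0,60,0],[-1,-4,0,85,0],[-1,-4,0,105,0],[-1,-4,0,118,0],[-1,-4,0,122,0],[-1,-4,0,122,0]]'
python3 -c "
from h import *
a=cams.grab_frame('scene')[:,:,::-1]
cv2.imwrite('pics/s8.png',cv2.resize(a[150:290,250:390],(560,560),interpolation=2))"
```

```text
time_s: 12.55
position: [0.4168, 0.3048, 0.1156]
tool_rot: [3.123, -0.001, -3.051]
ft_force: [-0.1, -0.2, -3.0]
opening: 0.015
```

View pics/s8.png

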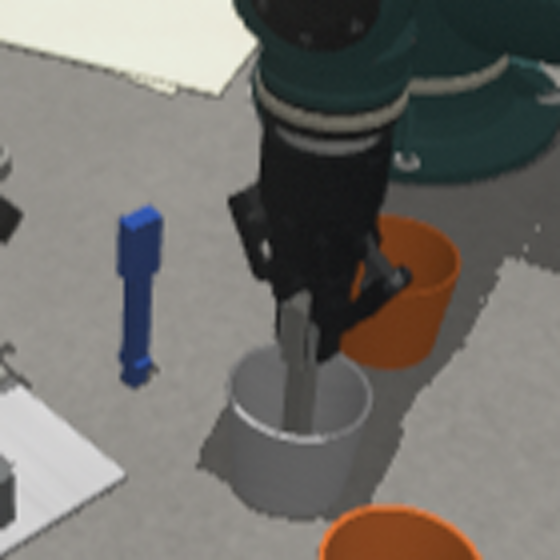

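The key is inside the pot, well centred, with its shank at zoom (300,410). I'll lower it the last few millimetres.

```bash
python3 -m inch '[[-1,0,0,3,0],[-1,0,0,5,0],[-1,0,0,7,0],[-1,0,0,7,0]]'
```

```text
time_s: 13.1
position: [0.4172, 0.3051, 0.1096]
tool_rot: [3.122, 0.001, -3.051]
ft_force: [-1.9, -1.4, 15.5]
opening: 0.0152
```

```bash
python3 -m inch '[[-1,0,0,-1,0],[-0.6,0,0,-1,0],[-0.3,0,0,-1,0],[-0.1,0,0,-1,0],[-0.1,0,0,-1,0]]'
python3 -c "
from h import *
a=cams.grab_frame('scene')[:,:,::-1]
cv2.imwrite('pics/s9.png',cv2.resize(a[150:290,250:390],(560,560),interpolation=2))"
```

```text
time_s: 13.72
position: [0.4165, 0.3048, 0.1093]
tool_rot: [3.123, -0.001, -3.051]
ft_force: [0.0, -0.5, -0.3]
opening: 0.0382
```

View pics/s9.png

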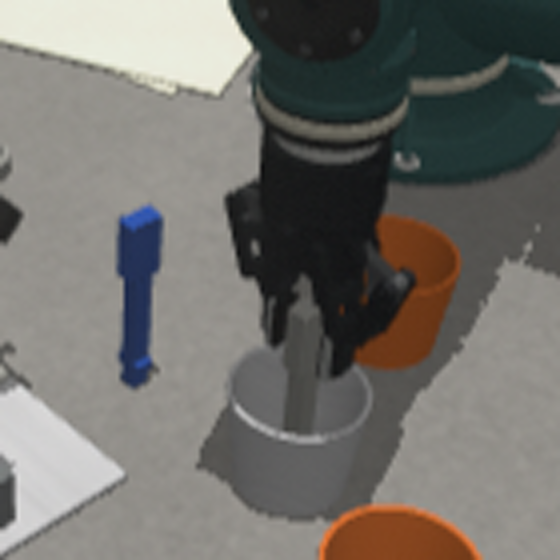

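The key stands upright in the pot. I'll retreat straight up, turn, and take a fresh measurement of the collar.

```bash
python3 -m inch '[[-0.1,0,0,-30,0],[-0.1,0,0,-80,0],[-0.1,0,0,-130,0.15],[0.2,0,0,-150,0.33],[0.6,0,0,-160,0.51],[1,0,0,-160,0.69],[1,0,0,-160,0.87],[1,0,0,-160,1.05],[1,0,0,-160,1.23],[1,0,0,-160,1.41]]'
python3 -c "
from h import *
to([.5,.1,.25],1.658)
a=cams.grab_frame('scene')[:,:,::-1];b=cams.grab_frame('top')[:,:,::-1]
cv2.imwrite('pics/s10f.png',a);cv2.imwrite('pics/t10f.png',b)
cv2.imwrite('pics/s10.png',cv2.resize(a[160:290,190:350],(800,650),interpolation=2)[:600])
cv2.imwrite('pics/t10.png',cv2.resize(b[130:220,150:300],(800,480),interpolation=2))"
```

```text
time_s: 15.02
position: [0.4169, 0.3017, 0.2693]
tool_rot: [3.14, -0.019, 1.816]
ft_force: [-0.2, 0.3, -0.6]
opening: 0.0853
tcp [0.4169 0.3017 0.2693] yaw 1.816 tool shift mm [-216.2   31.6   15.3] turn 0.158
```

View pics/s10.png

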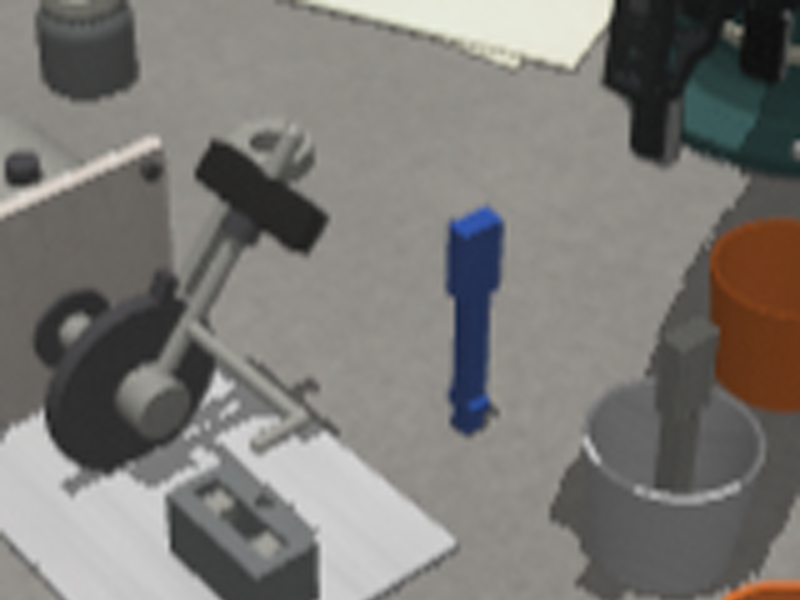

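View pics/t10.png

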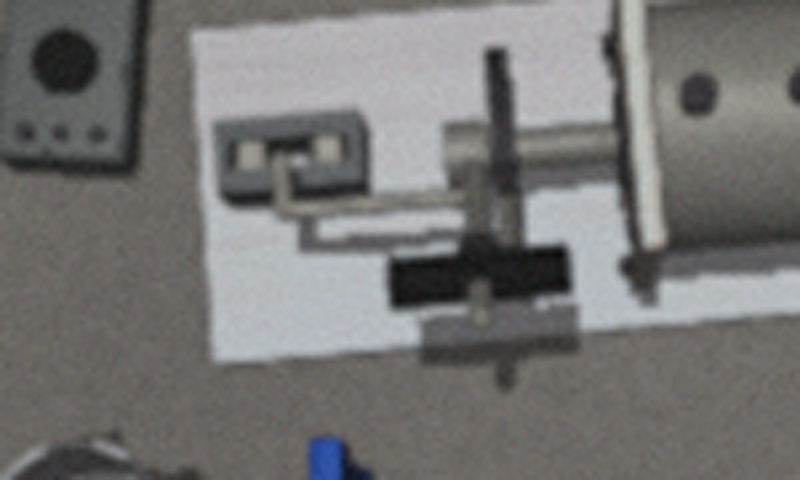

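Run:
```python
from h import *
q=q0()
a=cv2.imread("pics/s10f.png");b=cv2.imread("pics/t10f.png")
# scene mask
obs={}
for n,im,(r0,r1,c0,c1),th in (("scene",a,(186,214,226,258),38),("top",b,(174,190,220,260),40)):
    g=im.max(2)[r0:r1,c0:c1]; m=(g<th).astype(np.uint8)
    k,l,st,ce=cv2.connectedComponentsWithStats(m); j=1+np.argmax(st[1:,4]); mm=(l==j).astype(np.uint8)
    print(n,st[j],ce[j]+[c0,r0]); 
    h=cv2.convexHull(cv2.findContours(mm,0,1)[0][0]); M=cv2.moments(h); obs[n]=np.array([M['m10']/M['m00']+c0,M['m01']/M['m00']+r0]); print(obs[n],st[j]+[c0,r0,0,0,0])
    print(mm if n=="top" else "")
t=-.733;R=np.array([[np.cos(t),0,np.sin(t)],[0,1,0],[-np.sin(t),0,np.cos(t)]])
V=[R@(np.array([9,45,13])*[i,j,k]) for i in(-1,1) for j in(-1,1) for k in(-1,1)]
def cen(c,n):
    P=proj(U(np.array(V)+c,q),n).astype(np.float32); h=cv2.convexHull(P); M=cv2.moments(h); return np.array([M['m10']/M['m00'],M['m01']/M['m00']])
s=least_squares(lambda c:np.r_[cen(c,"scene")-obs["scene"],cen(c,"top")-obs["top"]],[-87,0,156.6],x_scale=1,diff_step=1e-3)
print(s.x,s.fun, "nominal -87,0,156.6"); print(U(s.x,q))
for n in("scene","top"):
    s1=least_squares(lambda c:cen([c[0],c[1],156.6],n)-obs[n],[-87,1.],diff_step=1e-3);print(n,s1.x)
```

```text
scene [23 17  5  7 14] [250.92857143 206.35714286]
[250.94736842 206.24561404] [249 203   5   7  14]

top [  4   2  32  11 240] [239.62916667 180.94166667]
[239.24660194 180.98964401] [224 176  32  11 240]
[[0 0 0 0 0 0 0 0 0 0 0 0 0 0 0 0 0 0 0 0 0 0 0 0 0 0 0 0 0 0 0 0 0 0 0 0
  0 0 0 0]
 [0 0 0 0 0 0 0 0 0 0 0 0 0 0 0 0 0 0 0 0 0 0 0 0 0 0 0 0 0 0 0 0 0 0 0 0
  0 0 0 0]
 [0 0 0 0 0 0 0 0 0 0 0 0 0 0 0 0 0 1 1 1 0 1 1 0 0 0 0 0 0 0 0 0 0 0 0 0
  0 0 0 0]
 [0 0 0 0 0 0 0 0 0 0 0 0 0 0 0 0 0 1 1 1 1 1 1 1 1 1 1 1 1 1 1 1 1 1 1 1
  0 0 0 0]
 [0 0 0 0 0 0 0 0 0 0 0 0 0 0 0 1 1 1 1 1 1 1 1 1 1 1 1 1 1 1 1 1 1 1 1 1
  0 0 0 0]
 [0 0 0 0 1 0 1 1 1 1 1 1 1 1 1 1 1 1 1 1 1 1 1 1 1 1 1 1 1 1 1 1 1 1 1 1
  0 0 0 0]
 [0 0 0 0 1 1 1 1 1 1 1 1 1 1 1 1 1 1 1 1 1 1 1 1 1 1 1 1 1 1 1 1 1 1 1 1
  0 0 0 0]
 [0 0 0 0 1 1 1 1 1 1 1 1 1 1 1 1 1 1 1 1 1 1 1 1 1 1 1 1 1 1 1 1 1 1 1 1
  0 0 0 0]
 [0 0 0 0 1 1 1 1 1 1 1 1 1 1 1 1 1 1 0 0 0 0 1 1 1 1 1 1 1 1 1 1 1 1 1 1
  0 0 0 0]
 [0 0 0 0 1 1 1 1 1 1 1 1 1 1 1 1 1 0 0 0 0 0 1 1 1 1 1 1 1 1 1 1 1 1 1 1
  0 0 0 0]
 [0 0 0 0 1 1 1 1 1 1 1 1 1 1 1 1 1 0 0 0 0 0 1 1 1 1 1 1 1 1 1 1 0 0 0 0
  0 0 0 0]
 [0 0 0 0 1 1 1 1 1 1 1 1 1 1 1 1 1 0 0 0 0 0 0 1 1 1 1 0 0 0 0 0 0 0 0 0
  0 0 0 0]
 [0 0 0 0 1 1 1 1 1 0 0 0 0 0 0 0 0 0 0 0 0 0 0 0 0 0 0 0 0 0 0 0 0 0 0 0
  0 0 0 0]
 [0 0 0 0 0 0 0 0 0 0 0 0 0 0 0 0 0 0 0 0 0 0 0 0 0 0 0 0 0 0 0 0 0 0 0 0
  0 0 0 0]
 [0 0 0 0 0 0 0 0 0 0 0 0 0 0 0 0 0 0 0 0 0 0 0 0 0 0 0 0 0 0 0 0 0 0 0 0
  0 0 0 0]
 [0 0 0 0 0 0 0 0 0 0 0 0 0 0 0 0 0 0 0 0 0 0 0 0 0 0 0 0 0 0 0 0 0 0 0 0
  0 0 0 0]]
[-88.20593131  10.56114108 142.45816604] [-5.26441237 -0.39255564 -2.91340495  4.08588886] nominal -87,0,156.6
[[0.52648002 0.09853022 0.14245817]]
scene [-86.57190609  36.20623361]
top [-80.17992973   1.666464  ]
```

Run:
```python
from h import *
q=q0()
obs={"scene":np.array([262/5+190-.4,195.5/5+160-.4]),"top":np.array([239.4,181.0])}
t=-.733;R=np.array([[np.cos(t),0,np.sin(t)],[0,1,0],[-np.sin(t),0,np.cos(t)]])
V=[R@(np.array([9,45,13])*[i,j,k]) for i in(-1,1) for j in(-1,1) for k in(-1,1)]
def cen(c,n):
    P=proj(U(np.array(V)+c,q),n).astype(np.float32); h=cv2.convexHull(P); M=cv2.moments(h); return np.array([M['m10']/M['m00'],M['m01']/M['m00']])
s=least_squares(lambda c:np.r_[cen(c,"scene")-obs["scene"],cen(c,"top")-obs["top"]],[-87,1,156.6],x_scale=1,diff_step=1e-3)
print(s.x,s.fun, "nominal -87,0,156.6"); print(U(s.x,q))
for n in("scene","top"):
    s1=least_squares(lambda c:cen([c[0],c[1],156.6],n)-obs[n],[-87,1.],diff_step=1e-3);print(n,s1.x)
to([.5,.1,.25],1.658)
```

```text
[-82.08382028   1.53854759 164.86382632] [-0.31236844 -0.02543425 -0.17043601  0.24122543] nominal -87,0,156.6
[[0.53336442 0.0900749  0.16486383]]
scene [-89.49625305  -7.02503474]
top [-80.24257584   1.27302833]
tcp [0.417  0.3018 0.2693] yaw 1.8196 tool shift mm [-216.3   30.8   15.3] turn 0.162
```

Run:
```python
from h import *
q=q0(); g=U((-82,29.5,160),q)[0]; print(g); to([g[0],g[1],.25],q[2]+np.pi/2)
```

```text
[0.53101351 0.11793747 0.16      ]
tcp [0.417  0.3018 0.2693] yaw 1.8196 tool shift mm [-206.6   65.3   15.6] turn 0.162
```

```bash
python3 -m inch '[[1,-40,13,0,0.16],[1,-90,28,5,0.16],[1,-140,44,10,0.16],[1,-185,58,15,0.16],[1,-207,65,15,0.16],[1,-207,65,15,0.16],[1,-207,65,15,0.16]]'
python3 - <<'E'
from h import *
q=q0(); g=U((-82,29.5,160),q)[0]; to([g[0],g[1],.138],q[2]+np.pi/2)
a=cams.grab_frame('scene')[:,:,::-1]
cv2.imwrite('pics/s11.png',cv2.resize(a[140:280,180:320],(560,560),interpolation=2))
E
```

```text
time_s: 16.0
position: [0.531, 0.1183, 0.2507]
tool_rot: [-3.14, -0.019, 1.664]
ft_force: [0.6, 0.1, 0.3]
opening: 0.0856
tcp [0.531  0.1183 0.2507] yaw 1.6643 tool shift mm [-2.500e+00  1.000e-01  1.127e+02] turn 0.006
```

View pics/s11.png

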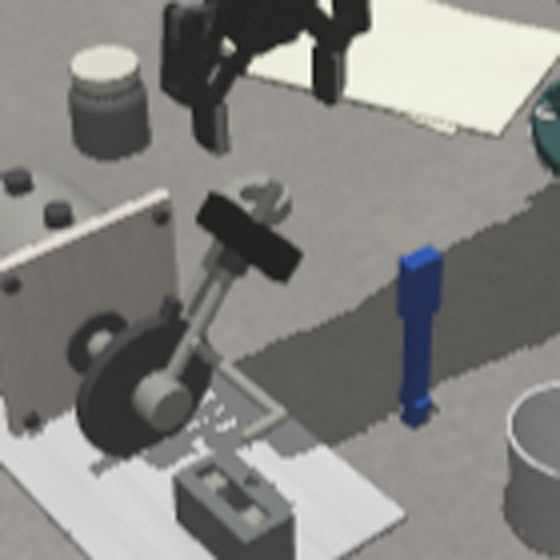

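```bash
python3 -m inch '[[1,-2,0,40,0],[1,-2,0,75,0],[1,-2,0,100,0],[1,-2,0,112,0],[1,-2,0,112,0]]'
python3 - <<'E'
from h import *
a=cams.grab_frame('scene')[:,:,::-1]
cv2.imwrite('pics/s12.png',cv2.resize(a[150:270,190:310],(600,600),interpolation=2))
E
```

```text
time_s: 16.68
position: [0.5309, 0.1183, 0.1386]
tool_rot: [-3.14, -0.019, 1.663]
ft_force: [0.5, 0.0, 0.2]
opening: 0.0853
```

View pics/s12.png

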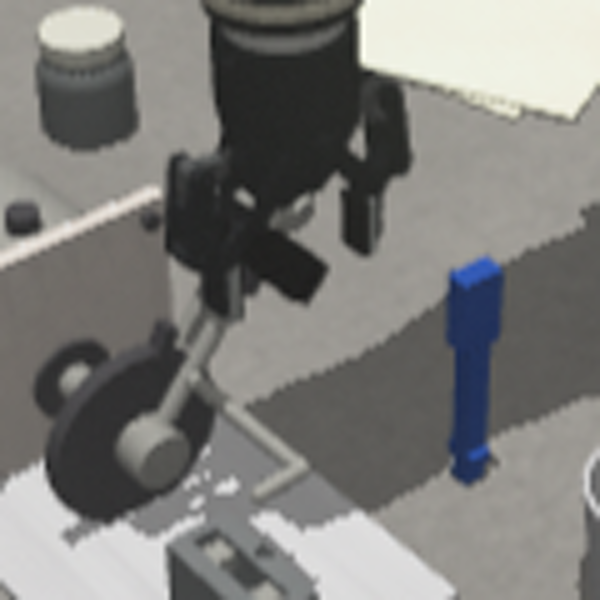

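The fingers straddle the bar with the rod clear. I'll close now.

```bash
python3 -m inch '[[0.4,0,0,0,0],[0,0,0,0,0],[-0.2,0,0,0,0],[-0.4,0,0,0,0],[-1,0,0,0,0],[-1,0,0,0,0],[-1,0,0,0,0]]'
python3 - <<'E'
from h import *
a=cams.grab_frame('scene')[:,:,::-1]
cv2.imwrite('pics/s13.png',cv2.resize(a[150:270,190:310],(600,600),interpolation=2))
E
```

```text
time_s: 17.6
position: [0.5315, 0.1179, 0.1389]
tool_rot: [-3.141, -0.019, 1.662]
ft_force: [-0.9, 0.2, 5.7]
opening: 0.0272
```

View pics/s13.png

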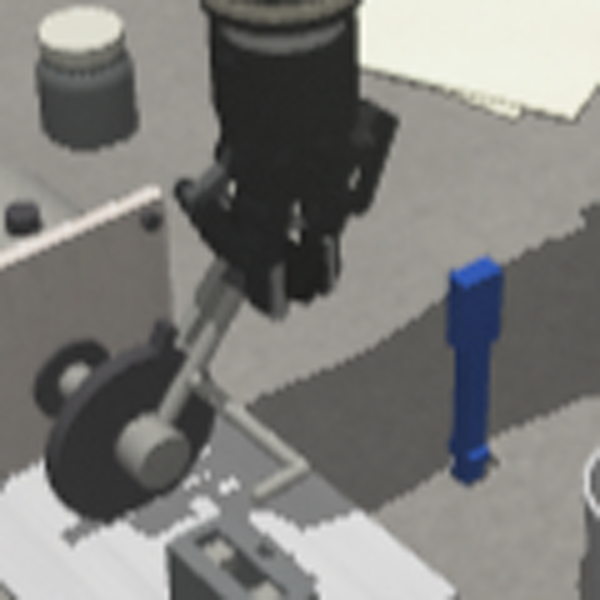

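```bash
python3 -m inch '[[-1,0,-2,-3,0],[-1,0,-5,-6,0],[-1,0,-7,-9,0],[-1,0,-10,-12,0],[-1,0,-10,-12,0]]'
python3 - <<'E'
from h import *
a=cams.grab_frame('scene')[:,:,::-1];b=cams.grab_frame('top')[:,:,::-1]
cv2.imwrite('pics/t14.png',cv2.resize(b[130:220,190:300],(770,630),interpolation=2)[:600])
cv2.imwrite('pics/s14.png',cv2.resize(a[150:270,190:310],(600,600),interpolation=2))
E
```

```text
time_s: 18.27
position: [0.5215, 0.1169, 0.151]
tool_rot: [-3.142, -0.019, 1.662]
ft_force: [5.3, 1.7, -2.5]
opening: 0.0274
```

View pics/s14.png

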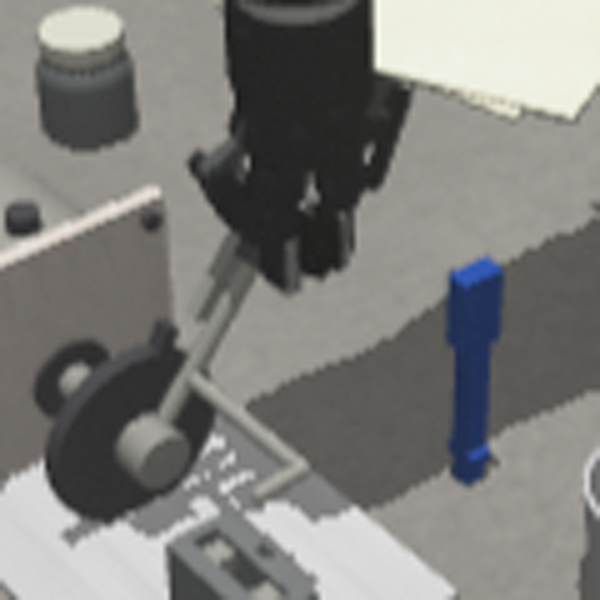

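View pics/t14.png

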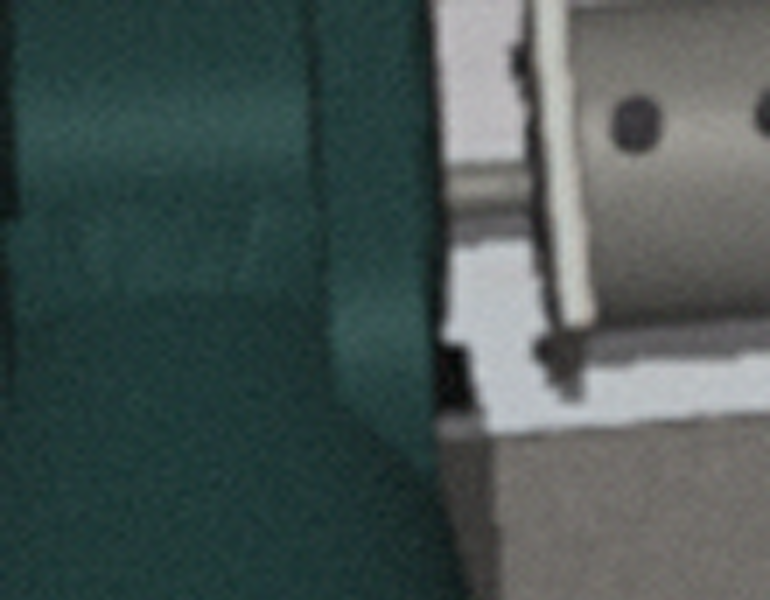

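The rod and crossbar have not moved, the tongue has risen, and the force matches the spring. I'll push along the arc in stages.

```bash
python3 -m inch '[[-1,0,-1,-1,0],[-1,0,4,-5,0],[-1,0,10,-9,0],[-1,0,16,-13,0],[-1,0,22,-16,0]]'
```

```text
time_s: 19.0
position: [0.5437, 0.1186, 0.1667]
tool_rot: [-3.14, -0.019, 1.662]
ft_force: [-1.5, 5.2, -6.9]
opening: 0.0251
```

```bash
python3 -m inch '[[-1,0,7,-4,0],[-1,0,14,-7,0],[-1,0,21,-9,0],[-1,0,28,-12,0]]'
python3 - <<'E'
from h import *
a=cams.grab_frame('scene')[:,:,::-1]
cv2.imwrite('pics/s15.png',cv2.resize(a[150:270,190:310],(600,600),interpolation=2))
E
```

```text
time_s: 19.5
position: [0.572, 0.121, 0.1789]
tool_rot: [-3.141, -0.019, 1.662]
ft_force: [-1.7, 5.0, -5.6]
opening: 0.0224
```

View pics/s15.png

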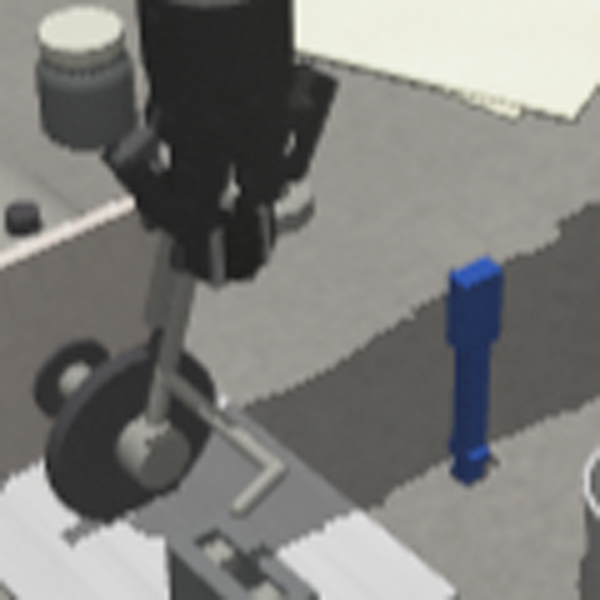

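```bash
python3 -m inch '[[-1,0,7,-2,0],[-1,0,14,-4,0],[-1,0,21,-5,0],[-1,0,28,-6,0],[-1,0,35,-6,0],[-1,0,40,-6,0],[-1,0,43,-6,0],[-1,0,43,-6,0]]'
python3 - <<'E'
from h import *
a=cams.grab_frame('scene')[:,:,::-1]
cv2.imwrite('pics/s16.png',cv2.resize(a[150:270,180:300],(600,600),interpolation=2))
E
```

```text
time_s: 20.55
position: [0.6137, 0.1247, 0.1842]
tool_rot: [-3.139, -0.019, 1.662]
ft_force: [-2.4, 3.6, -5.0]
opening: 0.017
```

View pics/s16.png

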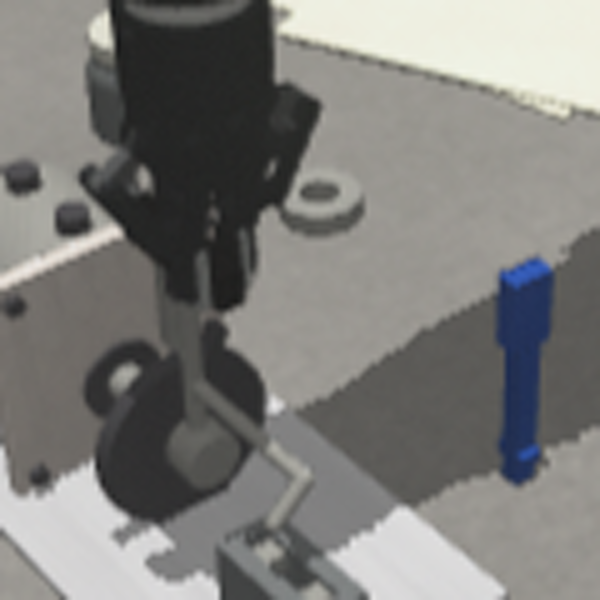

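```bash
python3 -m inch '[[-1,0,2,0,0],[-1,0,4,0,0],[-1,0,4,0,0]]'
```

```text
time_s: 20.98
position: [0.6163, 0.1249, 0.1837]
tool_rot: [-3.136, -0.019, 1.662]
ft_force: [-8.6, 3.5, -4.6]
opening: 0.0167
```

The lever is at its stop. Release.

```bash
python3 -m inch '[[-0.6,0,-1,0,0],[-0.2,0,-1,0,0],[0.2,0,-1,0,0],[0.3,0,-1,0,0],[0.3,0,-1,0,0],[0.3,0,-1,-30,0],[0.3,0,-1,-75,0],[0.3,0,-1,-110,0],[0.3,0,-1,-110,0]]'
python3 - <<'E'
from h import *
a=cams.grab_frame('scene')[:,:,::-1]
cv2.imwrite('pics/s17.png',cv2.resize(a[130:280,190:350],(800,750),interpolation=2)[:600])
E
```

```text
time_s: 22.1
position: [0.6182, 0.1227, 0.2969]
tool_rot: [3.138, -0.019, 1.662]
ft_force: [0.4, -0.3, -1.2]
opening: 0.0555
```

View pics/s17.png

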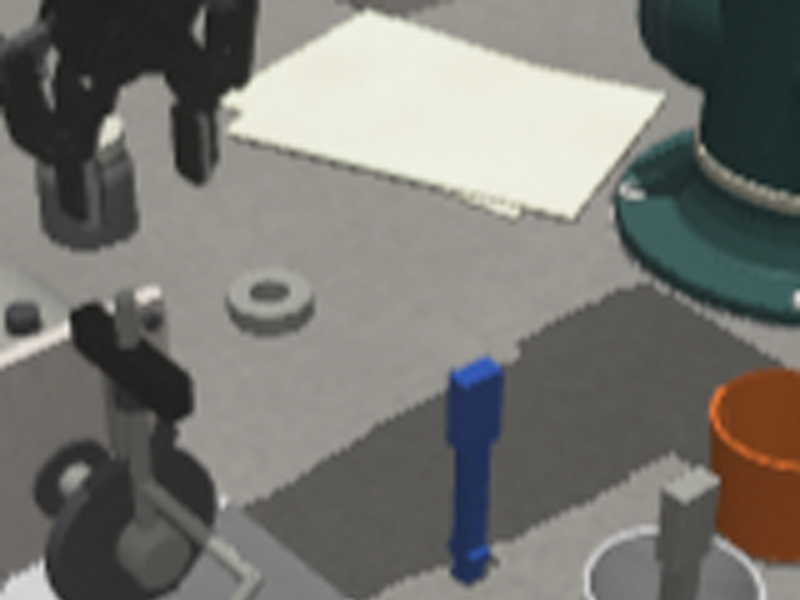

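The collar bar is at zoom (132,360) on an upright rod and the key stands in the pot. I'll check lift and angle against a model overlay.

Run:
```python
from h import *
q=q0(); a=cams.grab_frame('scene')[:,:,::-1].copy()
K=8; im=cv2.resize(a,None,fx=K,fy=K,interpolation=2); r0,c0=180,195
def seg(A,B,col):
    p=[tuple(((proj(U(x,q),"scene")[0]+.5)*K-.5).astype(int)) for x in(A,B)]; cv2.line(im,p[0],p[1],col,1)
for lift,col in((0,(0,255,0)),(18,(0,0,255))):
    V=[np.array([4,0,190+lift])+np.array([9,45,13])*[i,j,k] for i in(-1,1) for j in(-1,1) for k in(-1,1)]
    for A in range(8):
        for b in(1,2,4):
            if not A&b: seg(V[A],V[A|b],col)
seg((4,0,60),(4,0,228),(255,255,0))
cv2.imwrite("pics/fin.png",im[r0*K:r0*K+600,c0*K:c0*K+500])
```

```text
(no output)
```

View pics/fin.png

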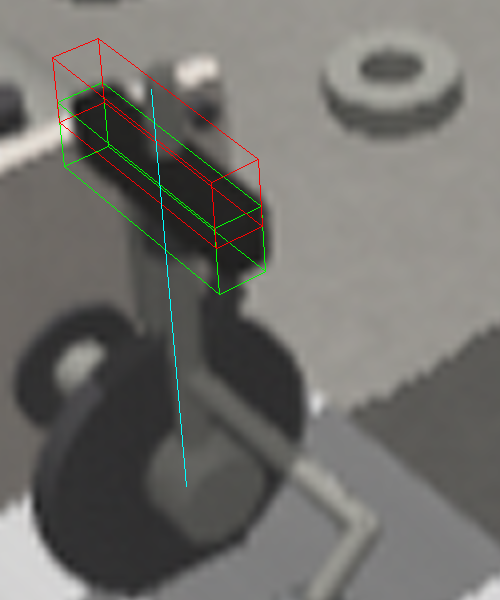

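Rod end to collar top measures about 62 px, which is 25 mm at this scale, so the collar is home. The rod is upright and the gripper is clear.

```bash
python3 -m inch '[[0.3,0,0,0,0],[0.3,0,0,0,0]]'
python3 - <<'E'
from h import *
a=cams.grab_frame('scene')[:,:,::-1]; cv2.imwrite('pics/last.png',a[120:330,150:400].repeat(2,0).repeat(2,1))
E
```

```text
time_s: 22.45
position: [0.617, 0.1228, 0.2937]
tool_rot: [-3.139, -0.019, 1.662]
ft_force: [-0.3, -0.3, 0.2]
opening: 0.0556
```

View pics/last.png

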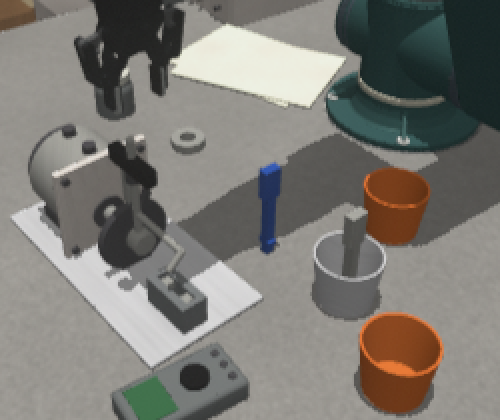

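The final picture shows the lever upright at (133,200), the key standing in the aluminium pot at (352,240), and the tub, bearing and meter in place. Handing in.

```bash
python3 -c "
from plant import robot
print(robot.sign_off())"
```

```text
the job is handed in; nothing more can be done
None
```

I put the drive into gear and handed the job in at about 22.5 s; the hand-in gives no verdict.

**What I did**
- I rocked the key to both stops with the fingers loosely around it. The side force rose to about 15–18 N at each end.
- I drew the key out at about 3 N, roughly its own weight, and stood it in the aluminium pot.
- I pinched the collar beside the rod and lifted it about 15–16 mm. I then followed the arc past the tooth until the force rose at the upright stop, and let go.

**What the last checks showed**
- **Key and pot:** the key stands upright in the pot and the pot stands straight.
- **Lever and collar:** the lever is upright. The collar looks home, with about 25 mm of rod showing above it, judged from the image to roughly 2–3 mm. That is close to the 3 mm limit, so it is not a tight confirmation.
- **Other objects:** the tub, bearing and meter look unmoved in the picture.
- **Gripper:** it was clear, with near-zero force.

**What went wrong or disagreed**
- Joint 6 reached its range limit on the first approach. I took the equivalent half turn, and a tilt of about 1 degree stayed in the tool for the rest of the job.
- The two cameras disagreed by up to about 9 mm on raised points, so I used averages or triangulation and checked with force readings and pictures.

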